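Gauge a loose cabinet pivot pin and put it away by size

ROBOT

A 6-joint arm with a two-finger parallel gripper is mounted at the origin on the work surface. World frame = base frame: x ahead of the robot, y to its left, z up, the work surface at z = 0. Lengths are in m, angles in rad, forces in N, time in s.
With the tool pointing down it reaches from about 0.325 to 0.775 m from the base axis. Payload 9.3 kg.
Tool frame: the origin (TCP) lies midway between the tips of the shut fingers; the grasp point (between the pads) lies bot.grip_point_offset behind it (bot.grip_point_offset is the distance from the TCP to the grasp point, in m); z points along the fingers, x is the direction in which the jaws open and shut, and the axes are right-handed (so a half turn about z gives the same grasp; the last joint's range is limited). The gripper opens to 85 mm and grips with 20 to 120 N. Pads are 22 mm wide; open, the fingers measure 114 mm over their backs; the gripper's body (76 mm by 85 mm) begins 54 mm behind the grasp point. The pads swing forward as they close: fully open they stand 13 mm farther back than shut.
Start: joints at [1.074, 0.259, 0.021, 1.334, 0, 1.418], TCP at [0.185, 0.518, 0.208] pointing down, gripper open.
Joint ranges: [-3.04, 3.04], [-0.91, 1.82], [-1.04, 1.36], [-1.92, 1.95], [-1.52, 1.45], [-3.14, 3.14]. Speed limits (rad/s): [2.22, 2.22, 2.79, 3.14, 3.14, 3.14].

INTERFACE

Orientations are given as a unit quaternion [x, y, z, w].
In Python, from cell import bot gives the robot as it stands. The module is installed in compiled form; this text tells all that it offers.
- The arm moves only by the tool drive_tool, never from a script. Its argument "increments" is text: rows parted by semicolons, each of 7 numbers parted by spaces: the turn, a rotation vector about the world's x, y, z in degrees, then the shift along the world's x, y, z in m, then the opening, from 0 (shut) to 1 (fully open). In form: wx wy wz dx dy dz hand; .... A call has 1 to 8 rows; each row is the pose to reach, as a shift and turn from the pose commanded when the call began; what a row does not reach only later rows make up. A row lasts 1/12 s, in which the tool goes at most 41.7 mm and 7.16 degrees, less where a joint would pass 70% of its speed; a pose out of reach is approached as far as the arm can. A call with a gripper value outside its range is refused whole. The fingers move at their own pace and stop on an object; "squeeze" is the grip in N (left out, the last holds). Time passes only in rows, so rows that repeat a pose let the fingers close. It gives the time, the measured TCP pose, the force and the opening at its end, in the units of the state.
- bot.get_state(): the state, without advancing time (a new reading comes with each control period).
- bot.grab_frame(name): name is "side" or "top" or "wrist"; returns (picture, depth): 400x640x3 uint8, red, green, blue; 400x640 float32, m along the optical axis (not along the pixel's ray), 0 where there is no reading.
- bot.calibration(name): a dict with "K" (3x3 intrinsics, pixels), "D" ([k1, k2, p1, p2, k3] as OpenCV has them; the pictures are not rectified), "R" (3x3) and "t" (3): a world point X has camera coordinates R X + t; the wrist camera has in their place "hand_eye" (4x4, takes a point from camera to tool coordinates, whose origin is the TCP and whose axes are the tool frame's). Camera axes: x right, y down, z forward; pixel columns grow to the right and rows downward; lengths in m; the calibration is good to about 2 mm. A picture is of the moment at which its call begins: read the wrist's pose just before it. calibration takes no time and is no camera call.
- bot.job_done(): hands the job in, once; it reports no verdict.
The state is a dict: "t": time; "joints": joint angles; "joint_velocities": joint speeds; "joint_efforts": joint torques, N m; "position": TCP position; "tcp_rot": TCP orientation; "wrist_force": force on the tool from outside, world axes, zero at the start; "moment": the same for the moment, N m; "gripper_width": finger opening in m.
Only numpy, scipy, OpenCV 4.12 (cv2) and the standard library are available. Lean on these libraries where they do the work, as an engineer would, in place of code of your own. Each camera call takes 0.05 s, during which the arm holds its last target. There are 200 camera calls.

TASK

The pivot pins of the bathroom cabinet got mixed up. Take the pin hanging alone in the front hole of the cedar stand, slide its shank along the steel gauge's tapered slot until it lightly wedges (never force it) and see how many lines are scribed where it stopped. Then take it out, lower it without dropping it into the organiser well with that many pips and let go, leaving the other pins and everything else where they are.

Things in the scene. Friction and masses are not known exactly. Their poses are not given: they have to be found in the camera images.
- pin_a_head (a point): One of four steel pivot pins, upright: a round shank 50 mm long under a knob head. All heads alike: 22 mm across, 34 mm tall. Shanks 8, 10, 12 or 14 mm thick, one of each; which is which is not known. 70 to 120 g. This point: centre of the head, 17 mm above its underside, 67 mm above the foot; z up the pin. In the stand the head's underside rests on the stand's top.
- pin_b_head (a point): One of four steel pivot pins, upright: a round shank 50 mm long under a knob head. All heads alike: 22 mm across, 34 mm tall. Shanks 8, 10, 12 or 14 mm thick, one of each; which is which is not known. 70 to 120 g. This point: centre of the head, 17 mm above its underside, 67 mm above the foot; z up the pin. In the stand the head's underside rests on the stand's top.
- pin_c_head (a point): One of four steel pivot pins, upright: a round shank 50 mm long under a knob head. All heads alike: 22 mm across, 34 mm tall. Shanks 8, 10, 12 or 14 mm thick, one of each; which is which is not known. 70 to 120 g. This point: centre of the head, 17 mm above its underside, 67 mm above the foot; z up the pin. In the stand the head's underside rests on the stand's top.
- pin_d_head (a point): One of four steel pivot pins, upright: a round shank 50 mm long under a knob head. All heads alike: 22 mm across, 34 mm tall. Shanks 8, 10, 12 or 14 mm thick, one of each; which is which is not known. 70 to 120 g. This point: centre of the head, 17 mm above its underside, 67 mm above the foot; z up the pin. In the stand the head's underside rests on the stand's top.
- stand: Cedar brush stand, fixed: a block 115 (x) by 155 (y) by 60 mm high. Origin: centre of its underside. Four equal 17 mm through holes: one alone at the front, toward the robot (x = -30 mm, y = 0), and a row of three behind (x = +30 mm; y = -52, 0, +52 mm). A pin hangs head up in each.
- stand_front (a point): The mouth of the stand's single front hole, on the stand's top 60 mm above the counter. The pin to be measured hangs here.
- gauge: Steel tapered-slot rod gauge, fixed: two bars 140 mm long, 24 wide, 12 thick on pillars over a base plate, a slot between them. Origin: centre of the base's underside. Slot along x, centred on y = 0, straight taper from 17 mm wide at x = -70 mm to 6 mm at x = +70 mm. Bar tops at 70 mm, undersides 58 mm, base top 8 mm above the counter. Scribed lines on the bar at the +y side.
- gauge_mouth (a point): Centre of the gauge's flared mouth, level with the bar tops (gauge x = -84 mm). Here it is 33 mm wide, open above and at the end, closing to 17 mm at gauge x = -70 mm: any shank can be lowered in here, head above the bars, and slid toward +x. A push of about 5 N wedges it; over 10 N is forcing. Axes as the gauge's.
- organiser: White block organiser, fixed: 40 (x) by 150 (y) by 45 mm high with a 20 mm high ledge along its front (-x) side. Origin: centre of the underside of the block. Four square wells in a row along y. On the ledge in front of each well are 1, 2, 3 or 4 small raised pips, counted up toward +y.
- well_1 (a point): Centre of the mouth of the well with 1 pip (organiser x = 0, y = -51 mm, 45 mm above the counter): 22 by 22 mm, 41 mm deep. For the pin that stops at the gauge's mark of 1. A pin in it stands on the well's floor, 4 mm above the counter, with the head's underside 9 mm above the block's top, and may lean. Axes as the organiser's.
- well_2 (a point): Centre of the mouth of the well with 2 pips (organiser x = 0, y = -17 mm, 45 mm above the counter): 22 by 22 mm, 41 mm deep. For the pin that stops at the gauge's mark of 2. A pin in it stands on the well's floor, 4 mm above the counter, with the head's underside 9 mm above the block's top, and may lean. Axes as the organiser's.
- well_3 (a point): Centre of the mouth of the well with 3 pips (organiser x = 0, y = 17 mm, 45 mm above the counter): 22 by 22 mm, 41 mm deep. For the pin that stops at the gauge's mark of 3. A pin in it stands on the well's floor, 4 mm above the counter, with the head's underside 9 mm above the block's top, and may lean. Axes as the organiser's.
- well_4 (a point): Centre of the mouth of the well with 4 pips (organiser x = 0, y = 51 mm, 45 mm above the counter): 22 by 22 mm, 41 mm deep. For the pin that stops at the gauge's mark of 4. A pin in it stands on the well's floor, 4 mm above the counter, with the head's underside 9 mm above the block's top, and may lean. Axes as the organiser's.
- mark_1 (a point): Middle of the slot at the mark of 1 scribed line, level with the bar tops (gauge x = 44 mm). The slot is 8 mm wide here: a shank of 8 mm wedges with its axis here, and creeps on by some mm as the push grows.
- mark_2 (a point): Middle of the slot at the mark of 2 scribed lines, level with the bar tops (gauge x = 19 mm). The slot is 10 mm wide here: a shank of 10 mm wedges with its axis here, and creeps on by some mm as the push grows.
- mark_3 (a point): Middle of the slot at the mark of 3 scribed lines, level with the bar tops (gauge x = -6 mm). The slot is 12 mm wide here: a shank of 12 mm wedges with its axis here, and creeps on by some mm as the push grows.
- mark_4 (a point): Middle of the slot at the mark of 4 scribed lines, level with the bar tops (gauge x = -32 mm). The slot is 14 mm wide here: a shank of 14 mm wedges with its axis here, and creeps on by some mm as the push grows.
- dispenser: Bystander, loose; leave it where it is. Chrome push dispenser, 68 mm across, 178 mm tall. Origin at the centre of its underside.
- trimmer: Bystander, loose; leave it where it is. Black plastic beard trimmer lying down, 150 by 38 by 32 mm. Origin at the centre of its underside, x along it.
- comb: Bystander, loose; leave it where it is. Cedar comb lying flat, 180 by 40 by 6 mm. Origin at the centre of its underside, x along it.
- nail_file: Bystander, loose; leave it where it is. Steel nail file lying flat, 175 by 12 by 4 mm. Origin at the centre of its underside, x along it.
- screwdriver: Bystander, loose; leave it where it is. Screwdriver lying down, 190 mm long, 26 mm thick handle. Origin on the counter under its middle, x along it.
- tumbler: Bystander, loose; leave it where it is. White tumbler, 72 mm across, 95 mm tall. Origin at the centre of its underside.
Mind the look-alikes: they are no part of the job. Leave any blue or red look-alike of the part that bears pin_b_head alone.

How it is judged:
On the way:
1. the pin has been slid along the gauge's slot and is wedged at the mark of its own thickness, upright, under a push of at least 3 N (((x of pin_a_head in the frame of gauge between -0.0125 and 0.0065 m and y of pin_a_head in the frame of gauge between -0.008 and 0.008 m and z of pin_a_head in the frame of gauge between 0.078 and 0.11 m and angle between pin_a_head's own z axis and vertical below 0.15 rad and contact force between pin_a and gauge above 3 N) or (x of pin_b_head in the frame of gauge between 0.0384 and 0.0574 m and y of pin_b_head in the frame of gauge between -0.008 and 0.008 m and z of pin_b_head in the frame of gauge between 0.078 and 0.11 m and angle between pin_b_head's own z axis and vertical below 0.15 rad and contact force between pin_b and gauge above 3 N) or (x of pin_c_head in the frame of gauge between -0.0379 and -0.0189 m and y of pin_c_head in the frame of gauge between -0.008 and 0.008 m and z of pin_c_head in the frame of gauge between 0.078 and 0.11 m and angle between pin_c_head's own z axis and vertical below 0.15 rad and contact force between pin_c and gauge above 3 N) or (x of pin_d_head in the frame of gauge between 0.013 and 0.032 m and y of pin_d_head in the frame of gauge between -0.008 and 0.008 m and z of pin_d_head in the frame of gauge between 0.078 and 0.11 m and angle between pin_d_head's own z axis and vertical below 0.15 rad and contact force between pin_d and gauge above 3 N))), for 0.2 s.
At the end, for the whole second after the job is handed in: The pin from the stand's front hole stands in the well of its own size (head within 16 mm of the well's centre each way, head centre 12 to 32 mm above its mouth, leaning under 0.45 rad), released and at rest; the other pins are within 10 mm of their start; the front hole is empty (((x of pin_a_head in the frame of well_3 between -0.016 and 0.016 m and y of pin_a_head in the frame of well_3 between -0.016 and 0.016 m and z of pin_a_head in the frame of well_3 between 0.012 and 0.032 m and angle between pin_a_head's own z axis and vertical below 0.45 rad and linear speed of pin_a below 0.02 m/s and distance of each of pin_b_head, pin_c_head, pin_d_head from where it was at the start of the episode below 0.01 m) or (x of pin_b_head in the frame of well_1 between -0.016 and 0.016 m and y of pin_b_head in the frame of well_1 between -0.016 and 0.016 m and z of pin_b_head in the frame of well_1 between 0.012 and 0.032 m and angle between pin_b_head's own z axis and vertical below 0.45 rad and linear speed of pin_b below 0.02 m/s and distance of each of pin_a_head, pin_c_head, pin_d_head from where it was at the start of the episode below 0.01 m) or (x of pin_c_head in the frame of well_4 between -0.016 and 0.016 m and y of pin_c_head in the frame of well_4 between -0.016 and 0.016 m and z of pin_c_head in the frame of well_4 between 0.012 and 0.032 m and angle between pin_c_head's own z axis and vertical below 0.45 rad and linear speed of pin_c below 0.02 m/s and distance of each of pin_a_head, pin_b_head, pin_d_head from where it was at the start of the episode below 0.01 m) or (x of pin_d_head in the frame of well_2 between -0.016 and 0.016 m and y of pin_d_head in the frame of well_2 between -0.016 and 0.016 m and z of pin_d_head in the frame of well_2 between 0.012 and 0.032 m and angle between pin_d_head's own z axis and vertical below 0.45 rad and linear speed of pin_d below 0.02 m/s and distance of each of pin_a_head, pin_b_head, pin_c_head from where it was at the start of the episode below 0.01 m)) and horizontal distance between each of pin_a_head, pin_b_head, pin_c_head, pin_d_head and stand_front above 0.03 m); the robot touches nothing.
It fails at once if the pin is forced in the gauge: more than 28 N of squeeze between a pin and the gauge (contact force between any of pin_a, pin_b, pin_c, pin_d and gauge above 28 N).
It fails at once if a pin is rammed into the organiser: more than 40 N between them (contact force between any of pin_a, pin_b, pin_c, pin_d and organiser above 40 N).
It fails at once if a pin is dropped into the organiser: faster than 0.5 m/s in it or just above it ((horizontal distance between pin_a_head and organiser below 0.09 m and z of pin_a_head in the frame of organiser below 0.13 m and linear speed of pin_a above 0.5 m/s) or (horizontal distance between pin_b_head and organiser below 0.09 m and z of pin_b_head in the frame of organiser below 0.13 m and linear speed of pin_b above 0.5 m/s) or (horizontal distance between pin_c_head and organiser below 0.09 m and z of pin_c_head in the frame of organiser below 0.13 m and linear speed of pin_c above 0.5 m/s) or (horizontal distance between pin_d_head and organiser below 0.09 m and z of pin_d_head in the frame of organiser below 0.13 m and linear speed of pin_d above 0.5 m/s)).
It fails at once if a second pin is disturbed by more than 10 mm (distance of each of pin_b_head, pin_a_head from where it was at the start of the episode above 0.01 m or distance of each of pin_c_head, pin_a_head from where it was at the start of the episode above 0.01 m or distance of each of pin_c_head, pin_b_head from where it was at the start of the episode above 0.01 m or distance of each of pin_d_head, pin_a_head from where it was at the start of the episode above 0.01 m or distance of each of pin_d_head, pin_b_head from where it was at the start of the episode above 0.01 m or distance of each of pin_d_head, pin_c_head from where it was at the start of the episode above 0.01 m).
It fails at once if a bystander is moved by more than 20 mm (distance of any of dispenser, trimmer, comb, nail_file, screwdriver, tumbler from where it was at the start of the episode above 0.02 m).
It also fails if it takes over 58 s, if anything falls off the work surface, if the arm or the gripper's body presses on something with over 40 N, if the wrist force passes 120 N, or if a joint passes its speed limit or range.

## Working session

There is one attempt and no reset: what is moved stays moved. The work goes in short steps, Python scripts to look and compute and a tool call to move; the robot and the scene stay as the last step left them, time stands still between calls to the robot, and variables do not carry over. Pictures are saved under pics/ and viewed, about 8 in all and at most 12, crops included, and the job is handed in when it is done.

Besides the shell and the picture viewer there is one more tool, called after "Emit:" in YAML: its name, and indented under it one key for each argument. drive_tool: Moves the arm, as the interface text tells. Its arguments: {"type":"object","properties":{"increments":{"type":"string"},"squeeze":{"type":"number"}},"required":["increments"]}

```bash
mkdir -p pics
cat > h.py <<'E'
from cell import bot
import numpy as np, cv2
from scipy.spatial.transform import Rotation as Ro
def grab(n):
    s=bot.get_state(); p,d=bot.grab_frame(n); np.savez(f'{n}.npz',p=p,d=d,pos=s['position'],q=s['tcp_rot']); return p,d
def load(n): return np.load(f'{n}.npz')
def cam(n,f):
    c=bot.calibration(n); K=np.array(c['K']);D=np.array(c['D'])
    if n=='wrist':
        H=np.array(c['hand_eye']);T=np.eye(4);T[:3,:3]=Ro.from_quat(f['q']).as_matrix();T[:3,3]=f['pos'];M=T@H
    else:
        M=np.eye(4);M[:3,:3]=np.array(c['R']);M[:3,3]=c['t'];M=np.linalg.inv(M)
    return K,D,M
def ray(n,f,u,v):
    K,D,M=cam(n,f); x=cv2.undistortPoints(np.array([[[u,v]]],float),K,D)[0,0]
    return M[:3,:3]@np.array([x[0],x[1],1]),M[:3,3]
def at_z(n,f,u,v,z):
    r,o=ray(n,f,u,v); return o+r*(z-o[2])/r[2]
def at_d(n,f,u,v):
    r,o=ray(n,f,u,v); return o+r*float(np.median(f['d'][v-1:v+2,u-1:u+2]))
def proj(n,f,X):
    K,D,M=cam(n,f); W=np.linalg.inv(M); return cv2.projectPoints(np.atleast_2d(X).astype(float),cv2.Rodrigues(W[:3,:3])[0],W[:3,3],K,D)[0][:,0]
def save(p,name): cv2.imwrite('pics/'+name,cv2.cvtColor(p,cv2.COLOR_RGB2BGR))
def crop(p,x0,y0,x1,y1,k,name): save(cv2.resize(p[y0:y1,x0:x1],None,fx=k,fy=k,interpolation=cv2.INTER_CUBIC),name)
E
python3 - <<'E'
from h import *
p,d=grab('top'); q,_=grab('side'); save(p,'top.png'); save(q,'side.png')
s=bot.get_state(); print(s, bot.grip_point_offset)
for n in('top','side'): print(cam(n,None)[2].round(3).tolist())
E
```

```text
{'t': 0.1, 'joints': array([1.07443519e+00, 2.59151621e-01, 2.08430474e-02, 1.33367776e+00,
       1.33017094e-06, 1.41818620e+00]), 'joint_velocities': array([-0.00039366, -0.00162134,  0.00153771, -0.00012429,  0.00019453,
        0.00044866]), 'joint_efforts': array([ 6.21854357e-03, -5.56689942e+01,  3.45071769e+01,  1.16625094e-02,
       -9.43576447e-05, -2.68038724e-05]), 'position': array([0.18524287, 0.51758384, 0.20772021]), 'tcp_rot': array([ 8.17624776e-01,  5.75751137e-01, -5.33208564e-04,  2.64041231e-04]), 'wrist_force': array([-0.69704006,  0.31250457, -0.39143311]), 'moment': array([ 0.05132552,  0.01337748, -0.00083399]), 'gripper_width': 0.08555192726096189} 0.0187
[[0.025, -0.991, 0.129, 0.443], [-1.0, -0.023, 0.016, 0.006], [-0.013, -0.129, -0.992, 0.948], [0.0, 0.0, 0.0, 1.0]]
[[0.943, -0.166, 0.289, 0.291], [-0.333, -0.505, 0.796, -0.737], [0.014, -0.847, -0.532, 0.558], [0.0, 0.0, 0.0, 1.0]]
```

View pics/top.png

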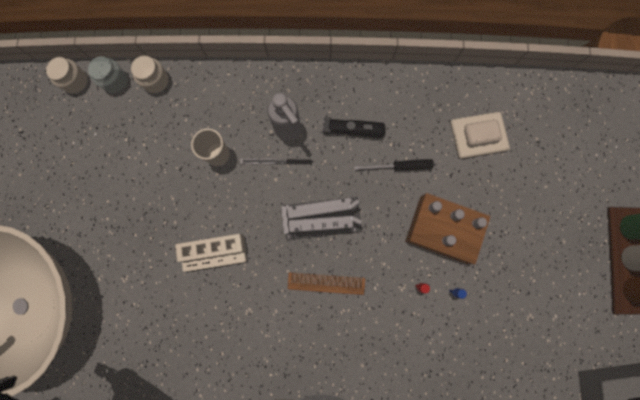

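View pics/side.png

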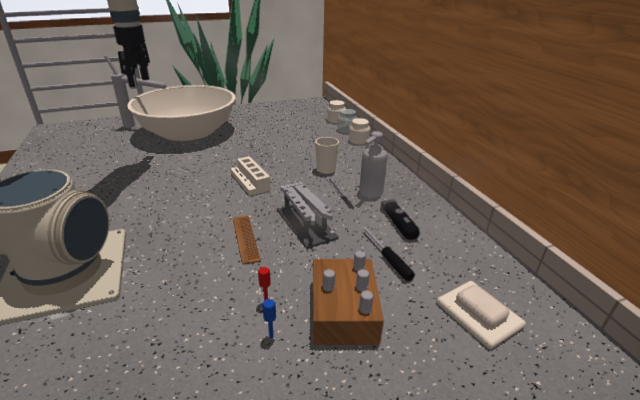

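Run:
```python
from h import *
f=load('top');p=f['p']
a=cv2.resize(p[185:275,400:500],None,fx=4,fy=4,interpolation=3)
b=cv2.resize(p[185:275,270:370],None,fx=4,fy=4,interpolation=3)
c=cv2.resize(p[225:280,165:255],None,fx=4,fy=4,interpolation=3)
im=np.zeros((600,800,3),np.uint8);im[:360,:400]=a;im[:360,400:]=b;im[360:580,:360]=c;save(im,'crop1.png')
```

```text
(no output)
```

View pics/crop1.png

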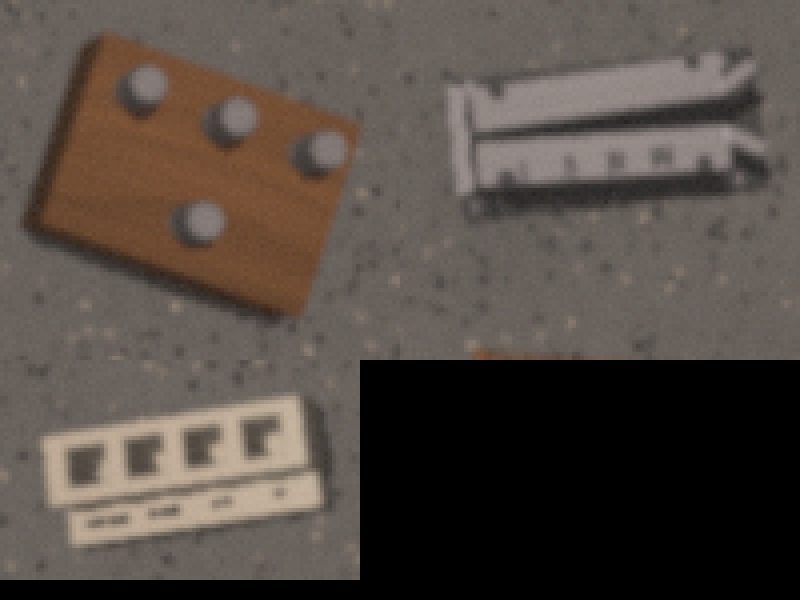

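Run:
```python
from h import *
f=load('top')
def T(u,v,z,o): print(at_z('top',f,o[0]+u/4,o[1]+v/4,z).round(4))
print('pin front');T(205,222,.094,(400,185))
print('stand corners TL,TR,BR,BL')
for u,v in[(103,35),(360,126),(303,317),(40,222)]:T(u,v,.06,(400,185))
print('slot left mid, right mid, ')
T(76,136.5,.07,(270,185));T(327,112,.07,(270,185))
print('wells 4..1')
for u,v in[(86,466),(145,456),(203,446),(262,437)]:T(u,v-360,.045,(165,225))
```

```text
pin front
[ 0.4832 -0.2667  0.094 ]
stand corners TL,TR,BR,BL
[ 0.5891 -0.221   0.06  ]
[ 0.5407 -0.3671  0.06  ]
[ 0.4332 -0.3321  0.06  ]
[ 0.4829 -0.1849  0.06  ]
slot left mid, right mid, 
[0.5234 0.0851 0.07  ]
[ 0.5403 -0.0536  0.07  ]
wells 4..1
[0.4457 0.3194 0.045 ]
[0.4524 0.2855 0.045 ]
[0.459  0.2523 0.045 ]
[0.4651 0.2186 0.045 ]
```

Emit:
drive_tool:
  increments: "0 0 0 0.2 -0.24 0.08 1;0 0 0 0.2 -0.24 0.08 1;0 0 0 0.2 -0.24 0.08 1;0 0 0 0.2 -0.24 0.08 1;0 0 0 0.2 -0.24 0.08 1;0 0 0 0.2 -0.24 0.08 1;0 0 0 0.2 -0.24 0.08 1;0 0 0 0.2 -0.24 0.08 1"
  squeeze: 25

```text
t: 0.77
position: [0.3868, 0.2755, 0.289]
tcp_rot: [0.818, 0.575, 0.0, 0.0]
wrist_force: [1.0, 0.3, 0.0]
gripper_width: 0.0857
```

Run:
```python
from h import *
p,d=grab('wrist'); save(p,'w_org.png'); import shutil; shutil.copy('wrist.npz','w_org.npz')
f=load('wrist'); c=bot.calibration('wrist'); print(np.array(c['hand_eye']).round(3).tolist(), c['K'])
s=bot.get_state(); print(s['position'],s['joint_velocities'].round(3))
print('proj wells',proj('wrist',f,[[.4457,.3194,.045],[.4651,.2186,.045]]).round(0).tolist())
```

```text
[[1.0, -0.001, 0.001, 0.001], [0.0, 0.965, 0.263, -0.068], [-0.001, -0.263, 0.965, -0.167], [0.0, 0.0, 0.0, 1.0]] [[327.04526241   0.         318.70296751]
 [  0.         327.04526241 196.9699839 ]
 [  0.           0.           1.        ]]
[0.38963052 0.27322383 0.28976823] [ 0.086  0.    -0.04  -0.035  0.019  0.143]
proj wells [[365.0, 194.0], [298.0, 232.0]]
```

Emit:
drive_tool:
  increments: "0 0 0 0.09 -0.3 -0.06 1;0 0 0 0.09 -0.3 -0.06 1;0 0 0 0.09 -0.3 -0.06 1;0 0 0 0.09 -0.3 -0.06 1;0 0 0 0.09 -0.3 -0.06 1;0 0 0 0.09 -0.3 -0.06 1;0 0 0 0.09 -0.3 -0.06 1;0 0 0 0.09 -0.3 -0.06 1"

```text
t: 1.48
position: [0.4756, -0.0253, 0.2272]
tcp_rot: [0.818, 0.575, -0.0, -0.0]
wrist_force: [0.1, 0.7, -0.1]
gripper_width: 0.0855
```

Run:
```python
from h import *
import shutil
p,d=grab('wrist'); shutil.copy('wrist.npz','w_g.npz')
f=load('w_g.npz'[:-4])
print(proj('wrist',f,[[.5234,.0851,.07],[.5403,-.0536,.07]]).round(0).tolist(), bot.get_state()['position'])
```

```text
[[435.0, 185.0], [314.0, 243.0]] [ 0.47661351 -0.02789763  0.22607261]
```

Emit:
drive_tool:
  increments: "0 0 1.4 -0.005 -0.24 -0.03 1;0 0 1.4 -0.005 -0.24 -0.03 1;0 0 1.4 -0.005 -0.24 -0.03 1;0 0 1.4 -0.005 -0.24 -0.03 1;0 0 1.4 -0.005 -0.24 -0.03 1;0 0 1.4 -0.005 -0.24 -0.03 1;0 0 1.4 -0.005 -0.24 -0.03 1;0 0 1.4 -0.005 -0.24 -0.03 1"

```text
t: 2.2
position: [0.4698, -0.2636, 0.1972]
tcp_rot: [0.811, 0.584, -0.0, -0.001]
wrist_force: [0.3, 0.9, 0.3]
gripper_width: 0.0854
```

Run:
```python
from h import *
import shutil
p,d=grab('wrist'); shutil.copy('wrist.npz','w_s.npz')
a=load('w_org')['p'];b=load('w_g')['p']
im=np.zeros((600,800,3),np.uint8)
im[:250,:400]=cv2.resize(a,(400,250),interpolation=cv2.INTER_AREA);im[:250,400:]=cv2.resize(b,(400,250),interpolation=cv2.INTER_AREA)
im[250:,:560]=cv2.resize(p,(560,350),interpolation=cv2.INTER_AREA); save(im,'trio.png')
print(bot.get_state()['position'])
f=load('w_s');print(proj('wrist',f,[[.4832,-.2667,.094]]))
```

```text
[ 0.47002911 -0.26235229  0.19765863]
[[319.16242498 206.42313899]]
```

View pics/trio.png

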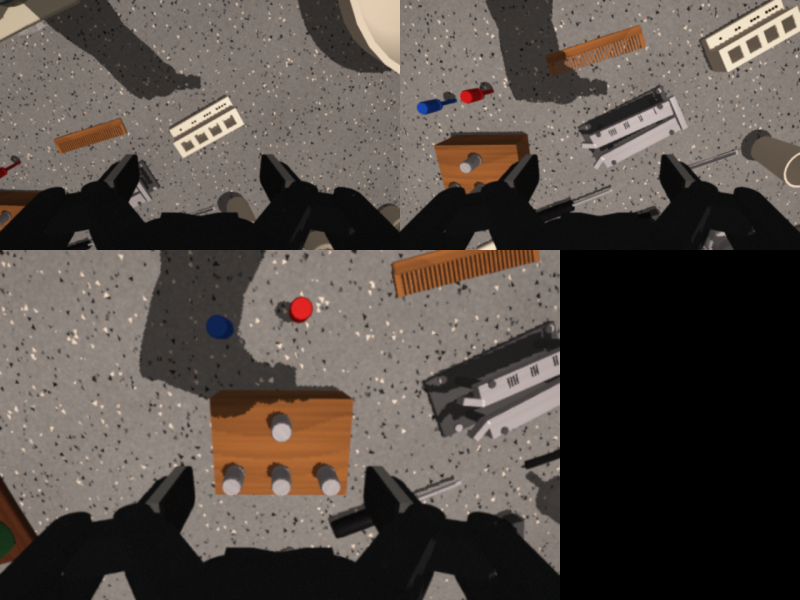

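Run:
```python
from h import *
s=load('w_s')['p'];a=load('w_org')['p'];b=load('w_g')['p']
im=np.zeros((600,800,3),np.uint8)
R=lambda p,x0,y0,w,h,k:cv2.resize(p[y0:y0+h,x0:x0+w],None,fx=k,fy=k,interpolation=3)
im[:280,:240]=R(s,290,180,60,70,4)      # pin
im[:300,250:800]=R(a,265,145,137,75,4)[:300,:548] if 0 else np.pad(R(a,265,145,137,75,4),((0,0),(0,2),(0,0)))
im[305:600-0,0:680]=np.pad(R(b,290,120,170,73,4),((0,3),(0,0),(0,0)))
save(im,'crop2.png')
```

```text
(no output)
```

View pics/crop2.png

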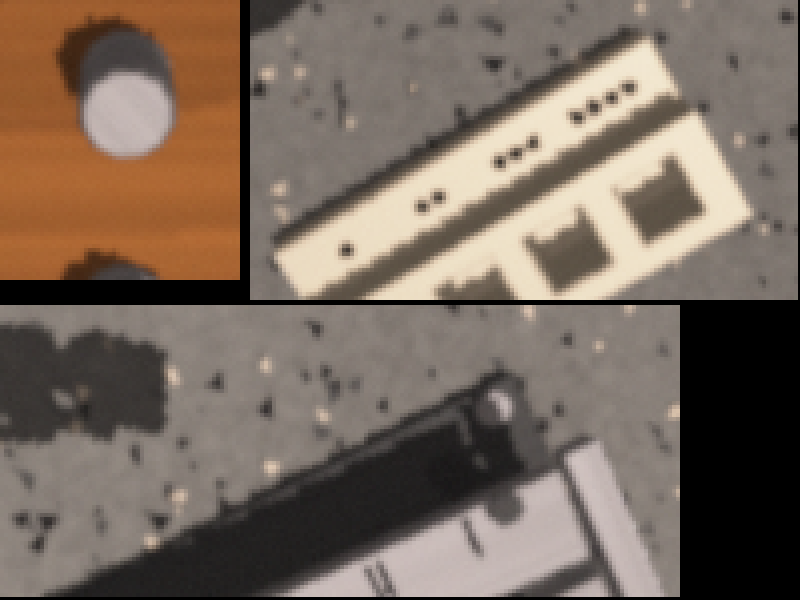

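Run:
```python
from h import *
f=load('w_s');print('pin',at_z('wrist',f,322,208.5,.094), bot.get_state()['position'])
f=load('w_org');print('w4',at_z('wrist',f,368.5,195.75,.045),'w3',at_z('wrist',f,344.75,207.5,.045))
```

```text
pin [ 0.48575502 -0.26496993  0.094     ] [ 0.47002911 -0.26235229  0.19765863]
w4 [0.44886963 0.32301073 0.045     ] w3 [0.45354935 0.28878618 0.045     ]
```

Emit:
drive_tool:
  increments: "0 0 0 0.0145 -0.0035 -0.05 1;0 0 0 0.0145 -0.0035 -0.09 1;0 0 0 0.0145 -0.0035 -0.115 1;0 0 0 0.0145 -0.0035 -0.125 1;0 0 0 0.0145 -0.0035 -0.13 1;0 0 0 0.0145 -0.0035 -0.13 1"

```text
t: 2.75
position: [0.4852, -0.2649, 0.0688]
tcp_rot: [0.81, 0.586, 0.0, -0.0]
wrist_force: [0.3, 0.4, 1.4]
gripper_width: 0.0852
```

Emit:
drive_tool:
  increments: "0 0 0 0 0 -0.001 0.5;0 0 0 0 0 -0.001 0.3;0 0 0 0 0 -0.001 0;0 0 0 0 0 -0.001 0;0 0 0 0 0 -0.001 0;0 0 0 0 0 -0.001 0;0 0 0 0 0 -0.001 0;0 0 0 0 0 -0.001 0"

```text
t: 3.42
position: [0.4851, -0.2661, 0.068]
tcp_rot: [0.811, 0.586, 0.0, 0.001]
wrist_force: [-0.3, -0.5, 5.4]
gripper_width: 0.0198
```

Emit:
drive_tool:
  increments: "0 0 0 0 0 0.015 0;0 0 0 0 0 0.04 0;0 0 0 0 0 0.07 0;0 0 0 0 0 0.1 0;0 0 0 0 0 0.12 0;0 0 0 0 0 0.12 0;0 0 0 0 0 0.12 0"

```text
t: 4.0
position: [0.4852, -0.266, 0.188]
tcp_rot: [0.811, 0.586, 0.0, 0.001]
wrist_force: [-0.4, 0.2, -1.4]
gripper_width: 0.0195
```

Run:
```python
from h import *
p,d=grab('wrist'); q,_=grab('side')
im=np.zeros((600,800,3),np.uint8)
s=bot.get_state();c=proj('side',load('side'),[s['position']])[0].astype(int);print(c,s['position'],s['gripper_width'],s['wrist_force'])
x,y=c; im[:400,:640]=0
im[:400,:500]=cv2.resize(q[y-50:y+50,x-62:x+63],(500,400),interpolation=3)
im[400:,:320]=cv2.resize(p,(320,200),interpolation=cv2.INTER_AREA)
save(im,'held.png')
```

```text
[328 229] [ 0.48442688 -0.26536846  0.18614781] 0.019281783486451914 [ 0.03915642  0.35208964 -0.96361353]
```

View pics/held.png

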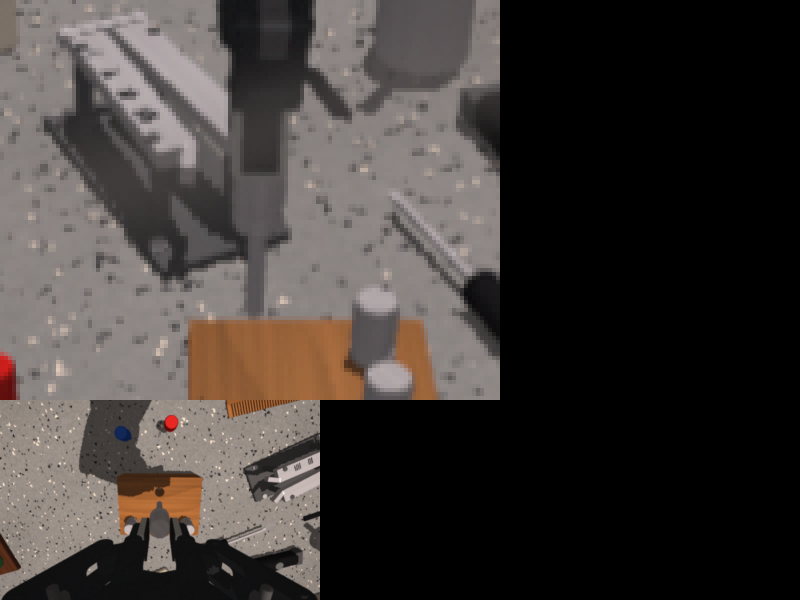

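Emit:
drive_tool:
  increments: "0 0 4 0.02 0.035 0.03 0;0 0 10 0.03 0.075 0.03 0;0 0 16 0.045 0.115 0.03 0;0 0 21 0.055 0.155 0.03 0;0 0 25.3 0.065 0.195 0.03 0;0 0 25.3 0.075 0.235 0.03 0;0 0 25.3 0.075 0.26 0.03 0;0 0 25.3 0.075 0.28 0.03 0"

```text
t: 4.77
position: [0.5594, 0.0176, 0.2154]
tcp_rot: [0.662, 0.75, -0.001, -0.001]
wrist_force: [-0.2, -0.5, -0.4]
gripper_width: 0.0196
```

Emit:
drive_tool:
  increments: "0 0 0 0 0 0 0;0 0 0 0 0 0 0;0 0 0 0 0 0 0"

```text
t: 5.02
position: [0.5596, 0.014, 0.2163]
tcp_rot: [0.663, 0.749, -0.001, -0.001]
wrist_force: [-0.1, -0.2, -1.2]
gripper_width: 0.0193
```

Run:
```python
from h import *
p,d=grab('wrist'); f=load('wrist'); print(f['pos'],Ro.from_quat(f['q']).as_matrix()[:,0],bot.get_state()['gripper_width'])
print(proj('wrist',f,[[.5234,.0851,.07],[.5403,-.0536,.07]]).round(0).tolist())
crop(p,120,40,520,340,2,'gau.png')
```

```text
[0.55956614 0.01395736 0.21626751] [-1.22058691e-01  9.92522879e-01  1.04981213e-04] 0.01948479285321829
[[395.0, 152.0], [250.0, 152.0]]
```

View pics/gau.png

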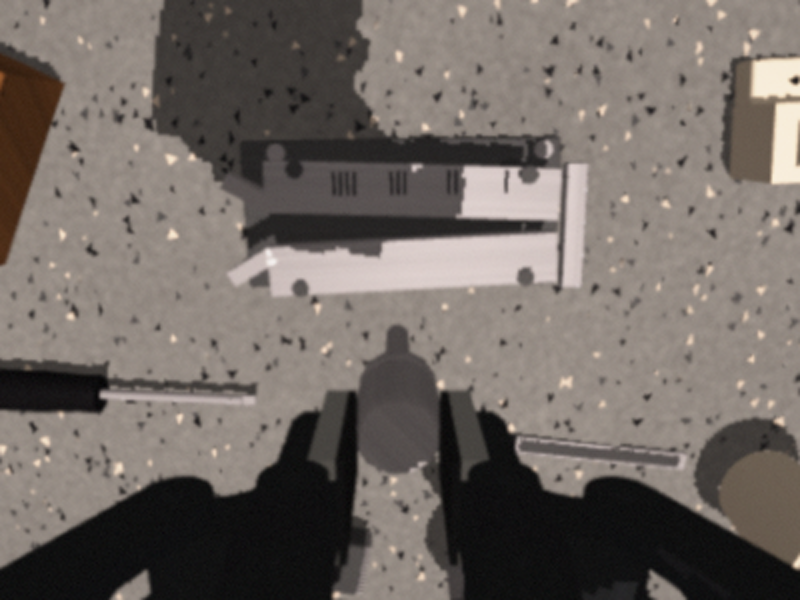

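Run:
```python
from h import *
f=load('wrist')
L=at_z('wrist',f,120+262/2,40+229.5/2,.07);R=at_z('wrist',f,120+562/2,40+227/2,.07)
c=(L+R)/2;u=(R-L);print(L,R,np.linalg.norm(u),c,np.degrees(np.arctan2(u[1],u[0])))
m1=at_z('wrist',f,120+506/2,40+180/2,.07);print('m1',m1,(m1-c)@u/np.linalg.norm(u))
pos=f['pos'];u/=np.linalg.norm(u);print('mouth',c-.084*u)
print('foot(near rim)',at_z('wrist',f,318.5,205,pos[2]-.058)-pos,'headtop',at_z('wrist',f,318.5,258,pos[2]+.026)-pos)
```

```text
[ 0.54287846 -0.05216382  0.07      ] [0.52410325 0.09087303 0.07      ] 0.14426381281822662 [0.53349085 0.0193546  0.07      ] 97.47796747550352
m1 [0.50552055 0.06043989 0.07      ] 0.04437605001341593
mouth [ 0.54442303 -0.06393098  0.07      ]
foot(near rim) [-0.00066353  0.00115348 -0.058     ] headtop [0.0003574  0.00122072 0.026     ]
```

Emit:
drive_tool:
  increments: "0 0 0 -0.008 -0.035 0 0;0 0 0 -0.0166 -0.07 0 0;0 0 0 -0.0166 -0.081 -0.01 0;0 0 0 -0.0166 -0.081 -0.03 0;0 0 0 -0.0166 -0.081 -0.05 0;0 0 0 -0.0166 -0.081 -0.07 0;0 0 0 -0.0166 -0.081 -0.07 0;0 0 0 -0.0166 -0.081 -0.07 0"

```text
t: 5.73
position: [0.5426, -0.0675, 0.1466]
tcp_rot: [0.663, 0.748, -0.0, -0.001]
wrist_force: [0.8, -0.9, -0.5]
gripper_width: 0.0194
```

Run:
```python
from h import *
f=load('wrist');print('plate',at_d('wrist',f,406,152),'bar',at_d('wrist',f,380,168))
s=bot.get_state();print(s['position'],s['wrist_force'])
p,d=grab('wrist');f=load('wrist');crop(p,160,80,460,280,2,'mouth.png')
```

```text
plate [0.52199625 0.09519359 0.07077548] bar [0.5403959  0.07287844 0.07105481]
[ 0.54260401 -0.06747829  0.14664182] [ 0.84755722 -0.85642572 -0.45603382]
```

View pics/mouth.png

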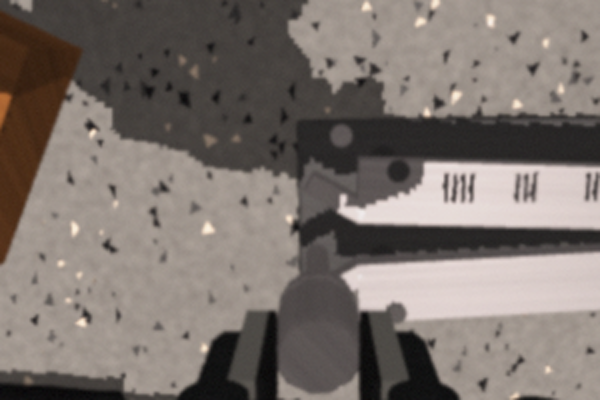

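Run:
```python
from h import *
f=load('wrist');pos=f['pos'];u=np.array([-.1253,.9921,0]);n=np.array([-u[1],u[0],0])
for P in[(357,225),(357,263),(357,244),(459,185)]:
    w=at_z('wrist',f,160+P[0]/2,80+P[1]/2,.07);print(w,'rel tcp: along',(w-pos)@u,'lat',(w-pos)@n)
w=at_z('wrist',f,160+318/2,80+355/2,pos[2]+.026);print('head',w-pos)
```

```text
[ 0.53563595 -0.05152563  0.07      ] rel tcp: along 0.016699728172504587 lat 0.004914150657502377
[ 0.55081549 -0.04944641  0.07      ] rel tcp: along 0.016860530356146444 lat -0.010406002799685727
[ 0.54316521 -0.05049506  0.07      ] rel tcp: along 0.01677874527337633 lat -0.002684765873569002
[ 0.51548295 -0.01519122  0.07      ] rel tcp: along 0.05527227101816852 lat 0.020355235947410618
head [8.92098599e-05 1.40365130e-03 2.60000000e-02]
```

Emit:
drive_tool:
  increments: "0 0 0 0.0018 0.001 -0.01 0;0 0 0 0.0018 0.001 -0.022 0;0 0 0 0.0018 0.001 -0.034 0;0 0 0 0.0018 0.001 -0.045 0;0 0 0 0.0018 0.001 -0.0545 0;0 0 0 0.0018 0.001 -0.0545 0;0 0 0 0.0018 0.001 -0.0545 0"

```text
t: 6.37
position: [0.5452, -0.0657, 0.0928]
tcp_rot: [0.663, 0.749, -0.0, -0.0]
wrist_force: [0.3, -0.1, -0.5]
gripper_width: 0.0195
```

Emit:
drive_tool:
  increments: "0 0 0 -0.0006 0.005 0 0;0 0 0 -0.0013 0.01 0 0;0 0 0 -0.0019 0.015 0 0;0 0 0 -0.0025 0.02 0 0;0 0 0 -0.0031 0.025 0 0;0 0 0 -0.0038 0.03 0 0;0 0 0 -0.0044 0.035 0 0;0 0 0 -0.005 0.04 0 0"

```text
t: 7.03
position: [0.54, -0.0251, 0.0928]
tcp_rot: [0.663, 0.749, 0.0, 0.0]
wrist_force: [-0.5, -0.6, -1.0]
gripper_width: 0.0196
```

Emit:
drive_tool:
  increments: "0 0 0 -0.0004 0.003 0 0;0 0 0 -0.0008 0.006 0 0;0 0 0 -0.0012 0.009 0 0;0 0 0 -0.0015 0.012 0 0;0 0 0 -0.0019 0.015 0 0;0 0 0 -0.0023 0.018 0 0;0 0 0 -0.0027 0.021 0 0;0 0 0 -0.003 0.024 0 0"

```text
t: 7.7
position: [0.537, -0.0014, 0.0928]
tcp_rot: [0.663, 0.749, -0.0, -0.0]
wrist_force: [-0.1, 0.5, -0.8]
gripper_width: 0.0193
```

Emit:
drive_tool:
  increments: "0 0 0 -0.0003 0.002 0 0;0 0 0 -0.0005 0.004 0 0;0 0 0 -0.0008 0.006 0 0;0 0 0 -0.001 0.008 0 0;0 0 0 -0.0013 0.01 0 0;0 0 0 -0.0015 0.012 0 0;0 0 0 -0.0018 0.014 0 0;0 0 0 -0.002 0.016 0 0"

```text
t: 8.37
position: [0.5351, 0.0145, 0.0928]
tcp_rot: [0.663, 0.749, 0.0, 0.0]
wrist_force: [0.4, -0.4, -0.4]
gripper_width: 0.0196
```

Emit:
drive_tool:
  increments: "0 0 0 -0.0003 0.002 0 0;0 0 0 -0.0005 0.004 0 0;0 0 0 -0.0008 0.006 0 0;0 0 0 -0.001 0.008 0 0;0 0 0 -0.0013 0.01 0 0;0 0 0 -0.0015 0.012 0 0;0 0 0 -0.0018 0.014 0 0;0 0 0 -0.002 0.016 0 0"

```text
t: 9.03
position: [0.5331, 0.0305, 0.0928]
tcp_rot: [0.663, 0.749, 0.0, 0.0]
wrist_force: [-0.6, 0.0, -0.8]
gripper_width: 0.0192
```

Emit:
drive_tool:
  increments: "0 0 0 -0.0001 0.001 0 0;0 0 0 -0.0003 0.002 0 0;0 0 0 -0.0004 0.003 0 0;0 0 0 -0.0005 0.004 0 0;0 0 0 -0.0006 0.005 0 0;0 0 0 -0.0008 0.006 0 0;0 0 0 -0.0009 0.007 0 0;0 0 0 -0.001 0.008 0 0"

```text
t: 9.7
position: [0.5321, 0.0384, 0.0928]
tcp_rot: [0.663, 0.749, 0.0, 0.0]
wrist_force: [0.4, 0.0, -1.1]
gripper_width: 0.0195
```

Emit:
drive_tool:
  increments: "0 0 0 -0.0001 0.001 0 0;0 0 0 -0.0003 0.002 0 0;0 0 0 -0.0004 0.003 0 0;0 0 0 -0.0005 0.004 0 0;0 0 0 -0.0006 0.005 0 0;0 0 0 -0.0008 0.006 0 0;0 0 0 -0.0008 0.006 0 0"

```text
t: 10.28
position: [0.5313, 0.0445, 0.0928]
tcp_rot: [0.663, 0.749, 0.0, 0.0]
wrist_force: [0.5, 0.2, -0.2]
gripper_width: 0.0195
```

Emit:
drive_tool:
  increments: "0 0 0 -0.0001 0.001 0 0;0 0 0 -0.0003 0.002 0 0;0 0 0 -0.0004 0.003 0 0;0 0 0 -0.0005 0.004 0 0;0 0 0 -0.0006 0.005 0 0;0 0 0 -0.0008 0.006 0 0;0 0 0 -0.0008 0.006 0 0"

```text
t: 10.87
position: [0.5305, 0.0505, 0.0928]
tcp_rot: [0.663, 0.749, 0.0, -0.0]
wrist_force: [-0.1, 1.1, -1.3]
gripper_width: 0.0193
```

Emit:
drive_tool:
  increments: "0 0 0 -0.0001 0.001 0 0;0 0 0 -0.0003 0.002 0 0;0 0 0 -0.0004 0.003 0 0;0 0 0 -0.0005 0.004 0 0;0 0 0 -0.0006 0.005 0 0;0 0 0 -0.0006 0.005 0 0"

```text
t: 11.37
position: [0.5299, 0.0555, 0.0928]
tcp_rot: [0.663, 0.749, 0.0, -0.0]
wrist_force: [-1.0, -0.3, -1.7]
gripper_width: 0.0194
```

Emit:
drive_tool:
  increments: "0 0 0 -0.0001 0.0005 0 0;0 0 0 -0.0001 0.001 0 0;0 0 0 -0.0002 0.0015 0 0;0 0 0 -0.0003 0.002 0 0;0 0 0 -0.0003 0.002 0 0;0 0 0 -0.0003 0.002 0 0"

```text
t: 11.87
position: [0.5296, 0.0574, 0.0928]
tcp_rot: [0.663, 0.749, 0.0, -0.0]
wrist_force: [-0.1, 0.6, -0.1]
gripper_width: 0.0188
```

Emit:
drive_tool:
  increments: "0 0 0 -0.0001 0.0005 0 0;0 0 0 -0.0001 0.001 0 0;0 0 0 -0.0002 0.0015 0 0;0 0 0 -0.0002 0.0015 0 0"

```text
t: 12.2
position: [0.5294, 0.0589, 0.0928]
tcp_rot: [0.663, 0.749, -0.0, -0.0]
wrist_force: [-0.2, -0.1, -0.7]
gripper_width: 0.0194
```

Emit:
drive_tool:
  increments: "0 0 0 -0.0001 0.0005 0 0;0 0 0 -0.0001 0.001 0 0;0 0 0 -0.0002 0.0015 0 0;0 0 0 -0.0002 0.0015 0 0"

```text
t: 12.53
position: [0.5291, 0.0604, 0.0928]
tcp_rot: [0.663, 0.749, -0.0, 0.0]
wrist_force: [0.1, -0.9, -0.7]
gripper_width: 0.0192
```

Emit:
drive_tool:
  increments: "0 0 0 -0.0001 0.0005 0 0;0 0 0 -0.0001 0.001 0 0;0 0 0 -0.0001 0.001 0 0;0 0 0 -0.0001 0.001 0 0"

```text
t: 12.87
position: [0.5291, 0.0613, 0.0928]
tcp_rot: [0.663, 0.749, -0.0, 0.0]
wrist_force: [-0.3, -1.3, -0.7]
gripper_width: 0.0189
```

Emit:
drive_tool:
  increments: "0 0 0 -0.0001 0.0005 0 0;0 0 0 -0.0001 0.001 0 0;0 0 0 -0.0001 0.001 0 0;0 0 0 -0.0001 0.001 0 0"

```text
t: 13.2
position: [0.529, 0.0623, 0.0928]
tcp_rot: [0.663, 0.749, -0.0, 0.0]
wrist_force: [-0.5, -1.7, -0.6]
gripper_width: 0.0192
```

Run:
```python
from h import *
p,d=grab('wrist');f=load('wrist');s=bot.get_state();print(s['position'],s['wrist_force'])
crop(p,190,110,390,310,3,'slot.png')
```

```text
[0.52899774 0.0622897  0.09279399] [-0.22811584 -1.75019275  0.39724021]
```

View pics/slot.png

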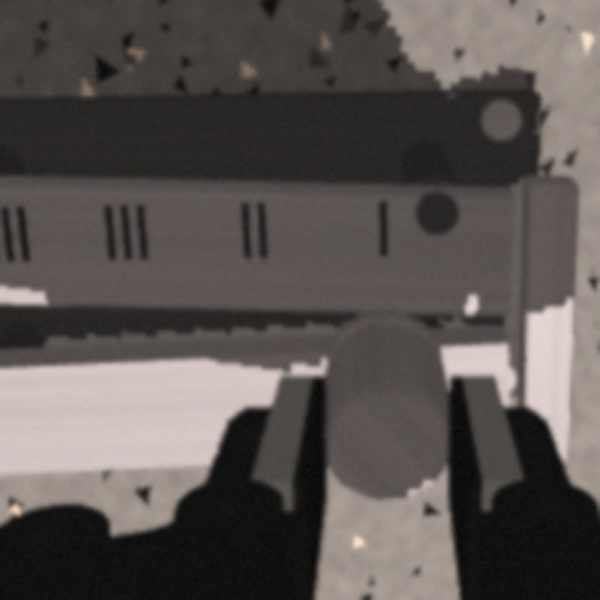

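Emit:
drive_tool:
  increments: "0 0 0 -0.0001 0.0005 0 0;0 0 0 -0.0001 0.001 0 0;0 0 0 -0.0002 0.0015 0 0;0 0 0 -0.0002 0.0015 0 0"

```text
t: 13.58
position: [0.5288, 0.0638, 0.0928]
tcp_rot: [0.663, 0.749, -0.0, 0.0]
wrist_force: [0.6, -2.4, -1.7]
gripper_width: 0.0194
```

Emit:
drive_tool:
  increments: "0 0 0 -0.0001 0.0005 0 0;0 0 0 -0.0001 0.001 0 0;0 0 0 -0.0001 0.001 0 0;0 0 0 -0.0001 0.001 0 0"

```text
t: 13.92
position: [0.5287, 0.0648, 0.0928]
tcp_rot: [0.663, 0.749, -0.0, 0.0]
wrist_force: [-0.5, -4.0, -0.3]
gripper_width: 0.0195
```

Emit:
drive_tool:
  increments: "0 0 0 -0.0001 0.0005 0 0;0 0 0 -0.0001 0.001 0 0;0 0 0 -0.0001 0.001 0 0;0 0 0 -0.0001 0.001 0 0;0 0 0 -0.0001 0.001 0 0;0 0 0 -0.0001 0.001 0 0"

```text
t: 14.42
position: [0.5286, 0.0657, 0.0928]
tcp_rot: [0.663, 0.749, -0.0, 0.0]
wrist_force: [-1.3, -4.6, -0.1]
gripper_width: 0.0193
```

Emit:
drive_tool:
  increments: "0 0 0 0.0004 -0.003 0 0;0 0 0 0.0008 -0.006 0 0;0 0 0 0.0012 -0.009 0 0;0 0 0 0.0012 -0.009 0.01 0;0 0 0 0.0012 -0.009 0.03 0;0 0 0 0.0012 -0.009 0.06 0;0 0 0 0.0012 -0.009 0.09 0;0 0 0 0.0012 -0.009 0.11 0"

```text
t: 15.08
position: [0.5304, 0.0568, 0.2064]
tcp_rot: [0.663, 0.749, 0.001, 0.001]
wrist_force: [0.2, 0.1, -0.4]
gripper_width: 0.0193
```

Emit:
drive_tool:
  increments: "0 0 1 -0.008 0.03 0 0;0 0 2 -0.015 0.065 0 0;0 0 3.8 -0.022 0.1 0 0;0 0 3.8 -0.028 0.13 0 0;0 0 3.8 -0.033 0.15 0 0;0 0 3.8 -0.035 0.16 0 0;0 0 3.8 -0.035 0.16 0 0;0 0 3.8 -0.035 0.16 0 0"

```text
t: 15.75
position: [0.4949, 0.2168, 0.2032]
tcp_rot: [0.637, 0.771, 0.0, 0.0]
wrist_force: [-0.0, 0.5, 0.2]
gripper_width: 0.0192
```

Run:
```python
from h import *
s=bot.get_state();print(s['position'],s['wrist_force'],s['joint_velocities'].round(3))
p,d=grab('wrist');f=load('wrist');print(proj('wrist',f,[[.4651,.2186,.045]]))
crop(p,170,60,470,285,2.66,'org2.png')
```

```text
[0.49490603 0.21678474 0.20315762] [-0.00746415  0.49738819  0.15193114] [-0.027 -0.001 -0.005 -0.003 -0.003 -0.004]
[[324.62599935 148.20014902]]
```

View pics/org2.png

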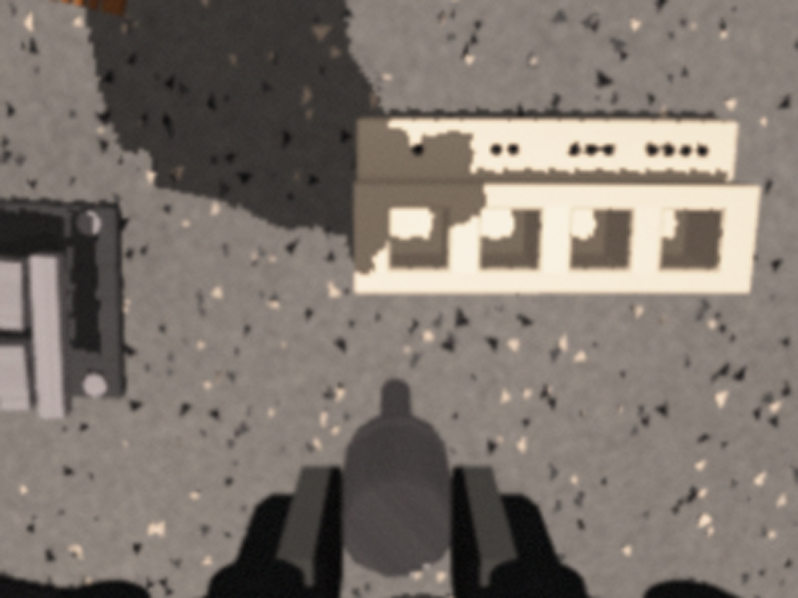

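Run:
```python
from h import *
f=load('wrist');pos=f['pos']
for x in(419.5,510,601,691):print(at_z('wrist',f,170+x/2.66,60+238.5/2.66,.045))
print('foot',at_z('wrist',f,170+396/2.66,60+392/2.66,pos[2]-.058)-pos)
```

```text
[0.46594516 0.22187945 0.045     ]
[0.45955364 0.25505557 0.045     ]
[0.45303706 0.28856477 0.045     ]
[0.44647705 0.32197941 0.045     ]
foot [ 0.00116699  0.00179435 -0.058     ]
```

Emit:
drive_tool:
  increments: "0 0 0 -0.015 0.0015 0 0;0 0 0 -0.03 0.003 0 0;0 0 0 -0.03 0.003 -0.01 0;0 0 0 -0.03 0.003 -0.03 0;0 0 0 -0.03 0.003 -0.05 0;0 0 0 -0.03 0.003 -0.07 0;0 0 0 -0.03 0.003 -0.08 0;0 0 0 -0.03 0.003 -0.08 0"

```text
t: 16.47
position: [0.4642, 0.2186, 0.1207]
tcp_rot: [0.638, 0.77, -0.002, -0.001]
wrist_force: [0.1, 1.4, -0.3]
gripper_width: 0.0194
```

Emit:
drive_tool:
  increments: "0 0 0 0 0 -0.008 0;0 0 0 0 0 -0.016 0;0 0 0 0 0 -0.024 0;0 0 0 0 0 -0.03 0;0 0 0 0 0 -0.035 0;0 0 0 0 0 -0.035 0;0 0 0 0 0 -0.035 0"

```text
t: 17.05
position: [0.4647, 0.2199, 0.0877]
tcp_rot: [0.637, 0.771, -0.0, -0.0]
wrist_force: [0.6, -0.5, -0.1]
gripper_width: 0.0194
```

Emit:
drive_tool:
  increments: "0 0 0 0 0 -0.005 0;0 0 0 0 0 -0.01 0;0 0 0 0 0 -0.015 0;0 0 0 0 0 -0.019 0;0 0 0 0 0 -0.021 0;0 0 0 0 0 -0.021 0"

```text
t: 17.55
position: [0.4645, 0.2197, 0.0662]
tcp_rot: [0.637, 0.771, -0.0, -0.0]
wrist_force: [0.3, 1.3, -0.3]
gripper_width: 0.0192
```

Emit:
drive_tool:
  increments: "0 0 0 0 0 -0.001 0;0 0 0 0 0 -0.002 0;0 0 0 0 0 -0.003 0;0 0 0 0 0 -0.003 0;0 0 0 0 0 -0.003 0"

```text
t: 17.97
position: [0.4648, 0.2198, 0.0638]
tcp_rot: [0.637, 0.771, 0.0, 0.0]
wrist_force: [-0.7, 0.4, -0.3]
gripper_width: 0.0194
```

Emit:
drive_tool:
  increments: "0 0 0 0 0 -0.0005 0;0 0 0 0 0 -0.001 0;0 0 0 0 0 -0.0015 0;0 0 0 0 0 -0.0015 0;0 0 0 0 0 -0.0015 0"

```text
t: 18.38
position: [0.4648, 0.2198, 0.0623]
tcp_rot: [0.637, 0.771, -0.0, 0.0]
wrist_force: [0.1, -0.0, -0.1]
gripper_width: 0.0188
```

Emit:
drive_tool:
  increments: "0 0 0 0 0 -0.0005 0;0 0 0 0 0 -0.001 0;0 0 0 0 0 -0.0015 0;0 0 0 0 0 -0.0015 0;0 0 0 0 0 -0.0015 0"

```text
t: 18.8
position: [0.4658, 0.2201, 0.0618]
tcp_rot: [0.637, 0.771, 0.001, 0.001]
wrist_force: [0.2, -0.9, 8.1]
gripper_width: 0.0194
```

Emit:
drive_tool:
  increments: "0 0 0 -0.001 0 0.001 0.3;0 0 0 -0.001 0 0.001 0.45;0 0 0 -0.001 0 0.001 0.6;0 0 0 -0.001 0 0.001 0.8;0 0 0 -0.001 0 0.001 1;0 0 0 -0.001 0 0.001 1;0 0 0 -0.001 0 0.001 1;0 0 0 -0.001 0 0.001 1"

```text
t: 19.47
position: [0.4638, 0.2198, 0.0617]
tcp_rot: [0.637, 0.771, -0.0, -0.0]
wrist_force: [-0.5, -0.8, -0.8]
gripper_width: 0.0853
```

Emit:
drive_tool:
  increments: "0 0 0 0 0 0.01 1;0 0 0 0 0 0.03 1;0 0 0 0 0 0.06 1;0 0 0 0 0 0.09 1;0 0 0 0 0 0.12 1;0 0 0 0 0 0.14 1;0 0 0 0 0 0.14 1;0 0 0 0 0 0.14 1"

```text
t: 20.13
position: [0.4642, 0.22, 0.2033]
tcp_rot: [0.637, 0.771, 0.001, 0.001]
wrist_force: [0.4, -0.9, -0.6]
gripper_width: 0.0855
```

Run:
```python
from h import *
s=bot.get_state();print(s['position'],s['wrist_force'],s['gripper_width'])
p,d=grab('wrist');f=load('wrist');print(proj('wrist',f,[[.465,.22,.088]]))
q,_=grab('side')
im=np.zeros((600,800,3),np.uint8);im[:400,:640]=cv2.resize(q[130:330,170:490],None,fx=2,fy=2,interpolation=3)
im[400:,:320]=cv2.resize(p,(320,200),interpolation=cv2.INTER_AREA)
im[400:,330:630]=cv2.resize(p[150:250,250:400],(300,200),interpolation=3)
save(im,'end.png')
```

```text
[0.46423192 0.21996792 0.20328287] [ 0.38694477 -0.88366339 -0.56775964] 0.08546122831984916
[[316.843407   187.25948158]]
```

View pics/end.png

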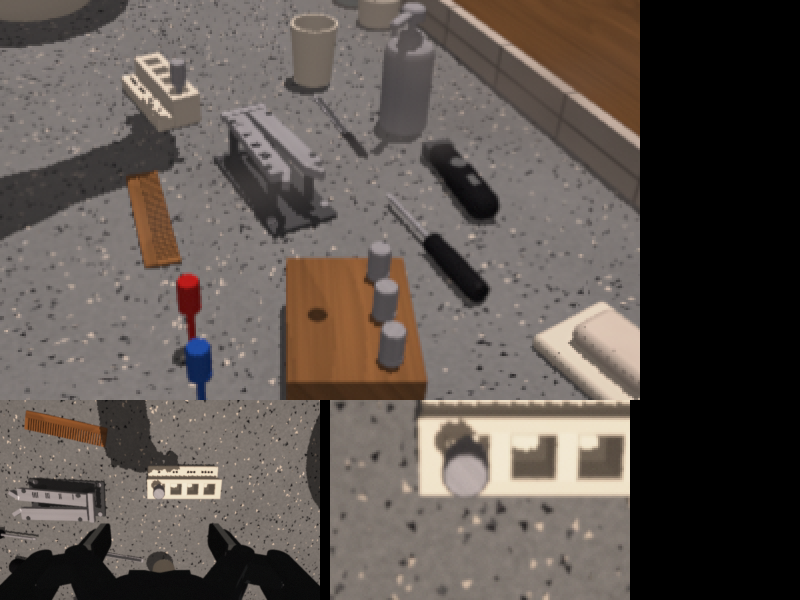

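```bash
python3 -c "
from cell import bot
bot.job_done()"
```

```text
the job is handed in; nothing more can be done
```

I moved the pin from the front hole of the stand into the organiser's 1-pip well and handed the job in at about 20 s; no verdict was reported.

- **Gauge:** The pin slid freely past the marks of 4, 3 and 2 lines. It began to wedge at the 1-line mark, and I held it there under a push of about 4–5 N. That makes it the 8 mm pin. The wrist picture showed the head level with the single line, about 1 mm off.
- **Well:** I lowered it slowly until it stood on the floor of the well, with one brief reading of about 8 N at touchdown, then opened the gripper and lifted clear.
- **Last pictures:** The pin stands upright in well 1, with its head within about 1 pixel of where I expected it. The front hole is empty. The other three pins, the red and blue look-alikes and the loose objects look unmoved by eye.
- **Disagreements:** The top and wrist cameras differed by 2–4 mm on positions, which the clearances allowed for. The gripper read about 19.4 mm on the 22 mm head, but the grip held steady.

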